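# Mix a stoppered flask on the touch vortex mixer

## Robot

A 7-joint arm with a two-finger parallel gripper is mounted at the origin on the work surface. World frame = base frame: x ahead of the robot, y to its left, z up, the work surface at z = 0. Lengths are in m, angles in rad, forces in N, time in s.
With the tool pointing down it reaches from about 0.425 to 0.875 m from the base axis. Payload 8.4 kg.
Tool frame: the origin (TCP) lies at the very end of the fingers, on their centre line; the grasp point (between the pads) lies 19 mm behind it; z points along the fingers, y is the line along which they close (so a half turn about z gives the same grasp; the last joint's range is limited). The gripper opens to 85 mm and grips with 20 to 120 N. Pads are 22 mm wide; open, the fingers measure 114 mm over their backs; the gripper's body (76 mm by 85 mm) begins 54 mm behind the grasp point. The pads swing forward as they close: fully open they stand 13 mm farther back than shut.
Start: joints at [1.047, 0.333, 0.04, 1.465, -0.013, 1.343, -0.059], TCP at [0.268, -0.592, 0.231] pointing down, gripper open.
Joint ranges: [-2.58, 2.58], [-0.38, 2.09], [-1.3, 1.39], [0.25, 2.4], [-1.5, 4.64], [0.08, 2.09], [-2.65, 2.65]. Speed limits (rad/s): [2.22, 2.22, 2.79, 2.79, 3.14, 3.14, 3.14].

## Interface

Orientations are given as [roll, pitch, yaw] about the fixed x, y, z axes, in that order (R = Rz(yaw) Ry(pitch) Rx(roll)).
In Python, from plant import manip gives the robot as it stands.
- The arm moves only by the tool play_rows, never from a script. Its argument "plan" is text: rows parted by semicolons, each of 6 numbers parted by spaces: the shift along the world's x, y, z each as a share of 400 mm, from -1 to 1, then the turn, a rotation vector about the world's x, y, z each as a share of 120 degrees, from -1 to 1. A call has 1 to 10 rows; each row is the pose to reach, as a shift and turn from the pose commanded when the call began; what a row does not reach only later rows make up. A row lasts 1/8 s, in which the tool goes at most 62.5 mm and 10.7 degrees, less where a joint would pass 70% of its speed; a pose out of reach is approached as far as the arm can. A call with a number of a shift or a turn outside -1 to 1 is refused whole. A call with a gripper value outside its range is refused whole. "jaw" is the opening, from -1 (shut) to 1 (fully open), set as the call begins (left out, the last holds). The fingers move at their own pace and stop on an object; "newtons" is the grip in N (left out, the last holds). Time passes only in rows, so rows that repeat a pose let the fingers close. It gives the time, the measured TCP pose, the force, the opening and the grip force at its end, in the units of the state.
- manip.get_state(): the state, without advancing time (a new reading comes with each control period).
- manip.grab_frame(name): name is "side" or "top"; returns a dict with "img" (400x640x3 uint8, blue, green, red), "vertical_fov" (degrees; the focal length in pixels is half the picture's height over the tangent of half this angle, whatever the lens; pixels are square), "cx", "cy" (the principal point, pixels), "extrinsics" (4x4, takes a point from camera to world coordinates). Camera axes: x right, y down, z forward; pixel columns grow to the right and rows downward; lengths in m; the calibration is good to about 2 mm. A picture is of the moment at which its call begins. There is no depth.
- manip.finish_job(): hands the job in; it is judged then, once.
The state is a dict: "clock": time; "joint_positions": joint angles; "joint_velocities": joint speeds; "joint_torque": joint torques, N m; "tcp_pos": TCP position; "ee_rot": TCP orientation; "force": force on the tool from outside, world axes, zero at the start; "wrist_torque": the same for the moment, N m; "width": finger opening in m; "grasp_force": force on a finger pad.
Only numpy, scipy, OpenCV 4.12 (cv2) and the standard library are available. Lean on these libraries where they do the work, as an engineer would, in place of code of your own. Each camera call takes 0.05 s, during which the arm holds its last target. There are 200 camera calls.

## Task

Flick the vortex mixer's red rocker switch over to touch mode (press down its half marked with the green dot). Then take the round amber flask with the blue stopper from its cork ring, set it upright in the mixer's sprung ring cradle and press it gently straight down until the cradle has sunk about two thirds of its travel; keep it pressed for at least 3 seconds and finish while still holding the flask pressed down, without letting go. Leave the white-stoppered flask, the bottle and the racks where they stand.

Things in the scene. Friction and masses are not known exactly. Their poses are not given: they have to be found in the camera images.
- mixer: white vortex mixer fixed to the bench, 160 (x) x 120 (y) mm. Origin on the underside, z up, front is -x. Grey control panel rises at 22.6 deg from 63 mm high at x = -85 mm to the flat top, 90 mm high, at x = -20 mm. On the panel: red rocker in the left half (+y); black speed dial at y = -30, 25 mm wide, 12 proud, not used. Sprung cradle on the top at x = +24, y = 0
- rocker (a joint): red rocker switch, 38 mm (mixer y) x 26 mm (up the slope), a shallow V rocking left-right about its middle at mixer x -52.5, y +20, z 76.5 mm. -0.18 = right half (-y) down, off (start); +0.18 = left half (+y, green dot on it and beside it) fully down, touch mode; set above 0.12. At the start the left half stands 8 mm proud. Stays where left; 2 to 3 N tips it
- rocker_touch (a point): point on the top face of the rocker's left, touch half (+y), 13 mm from the rocking axis, under the green dot: push here with a fingertip straight down; it sinks about 4.5 mm in all
- head (a joint): travel of the sprung ring cradle, m: 0 = up, 0.012 = down on its stop. A spring pushes it up: it starts to move at about 4.5 N (the flask's weight alone does not move it) and gains 0.7 N per mm: about 10 N at 8 mm, 13 N at the stop. The mixer drive engages beyond 6.5 mm. The shaking itself is not simulated
- cradle (a point): centre of the upper rim of the sprung ring cradle (moves with it), 126 mm above the bench when up. Black rubber ring cup, 68 mm outside, 48 mm inside at the rim, 15 mm deep. A flask seated in it has its bulb's centre 21 mm above this point and its lowest point 11 mm below it
- flask_blue: closed round amber glass flask, BLUE stopper, 0.1 to 0.2 kg: the one to mix. Origin: lowest point of the bulb, z up the neck. Bulb 64 mm diameter; neck 25 mm diameter, straight from 65 to 102 mm up (grip it 85 to 95 up, tips clear of the bulb); stopper 25 mm wide, top 116 up. Stands in a fixed cork ring (92 mm wide, 30 high), lowest point 21 mm above the bench, left or right of the mixer
- flask_blue_ball (a point): centre of the bulb of the blue-stoppered flask, 32 mm above its lowest point
- flask_white: the same flask with a WHITE stopper, in another cork ring on the other side of the mixer; leave alone
- tube_rack: green rack 105 x 175 mm, 66 mm high, with blue-capped tubes to 121 mm; origin centre of the underside; leave alone
- microtube_rack: pale yellow rack of small tubes, 70 x 200 mm, 38 mm high; origin centre of the underside; leave alone
- reagent_bottle: clear bottle with a blue cap, 70 mm diameter, 130 mm high; origin centre of the underside; leave alone
Things that resemble listed ones, but are neither listed nor needed, are in the scene too. What is shaped like the flask_blue but purple is not meant.

How it is judged:
By the outcome, as a careful person would: the job done as asked, in the order asked, and still so for the second after the job is handed in, while the arm keeps its last pose, push and grip.
It also fails if it takes over 64 s, if anything falls off the work surface, if the arm or the gripper's body presses on something with over 40 N, if the wrist force passes 120 N, or if a joint passes its speed limit or range.

## Working session

There is one attempt and no reset: what is moved stays moved. The work goes in short steps, Python scripts to look and compute and a tool call to move; the robot and the scene stay as the last step left them, time stands still between calls to the robot, and variables do not carry over. Pictures are saved under pics/ and viewed, at most 10 in all, crops included, and the job is handed in when it is done.

Besides the shell and the picture viewer there is one more tool, called after "Call:" by a JSON object that holds its "method" and its "body", one argument or row to a line. play_rows: Moves the arm, as the interface text tells. Its arguments: {"type":"object","properties":{"plan":{"type":"string"},"jaw":{"type":"number"},"newtons":{"type":"number"}},"required":["plan"]}

```bash
mkdir -p pics; cat > h.py <<'E'
import numpy as np, cv2
from plant import manip
def grab(n,fn=None):
    f=manip.grab_frame(n)
    if fn: cv2.imwrite('pics/'+fn,f['img'])
    return f
def K(f):
    h=f['img'].shape[0]; return h/2/np.tan(np.radians(f['vertical_fov'])/2)
def ray(f,u,v):
    E=np.array(f['extrinsics']); k=K(f)
    d=E[:3,:3]@np.array([(u-f['cx'])/k,(v-f['cy'])/k,1]); return E[:3,3],d/np.linalg.norm(d)
def onz(f,u,v,z):
    o,d=ray(f,u,v); return o+d*(z-o[2])/d[2]
def tri(r1,r2):
    A=[];b=[]
    M=np.zeros((3,3));c=np.zeros(3)
    for o,d in (r1,r2):
        P=np.eye(3)-np.outer(d,d); M+=P;c+=P@o
    p=np.linalg.solve(M,c)
    return p,[float(np.linalg.norm((np.eye(3)-np.outer(d,d))@(p-o))) for o,d in (r1,r2)]
def proj(f,p):
    E=np.array(f['extrinsics']); q=E[:3,:3].T@(np.array(p)-E[:3,3]); return q[:2]/q[2]*K(f)+[f['cx'],f['cy']]
E
python3 - <<'E'
from h import *
for n in('top','side'):
    f=grab(n,n+'0.png'); print(n,f['vertical_fov'],f['cx'],f['cy'],np.round(f['extrinsics'],3).tolist())
s=manip.get_state(); print(s)
E
```

```text
top 47.63612607271142 315.3052205035289 197.96571006939416 [[-0.03, -0.992, 0.119, 0.457], [-0.999, 0.031, 0.008, -0.039], [-0.012, -0.119, -0.993, 1.554], [0.0, 0.0, 0.0, 1.0]]
side 51.98458085117892 317.5930725364839 199.3335458678561 [[-0.801, -0.437, 0.409, 0.131], [-0.599, 0.595, -0.537, 0.609], [-0.008, -0.675, -0.738, 0.998], [0.0, 0.0, 0.0, 1.0]]
{'clock': 0.1, 'joint_positions': array([ 1.0468036 ,  0.33385698,  0.0398589 ,  1.46617442, -0.01338097,
        1.34329495, -0.05848668]), 'joint_velocities': array([-0.00100247, -0.00160319,  0.00122383, -0.00270682,  0.00082166,
        0.00202182, -0.00178887]), 'joint_torque': array([ 4.24208949e-03, -6.60017753e+01,  1.37039736e+00, -4.06475973e+01,
        1.70708739e-02,  8.91023985e-03, -1.27570607e-05]), 'tcp_pos': array([ 0.26769729, -0.59186883,  0.23050331]), 'ee_rot': array([-3.14012881e+00,  1.12290339e-04,  4.24808560e-01]), 'force': array([-0.12813628, -0.52711015, -0.58481354]), 'wrist_torque': array([ 1.42388433e-02, -1.62319721e-02,  6.42807554e-05]), 'grasp_force': 0.0, 'width': 0.08556505743042775}
```

View pics/top0.png

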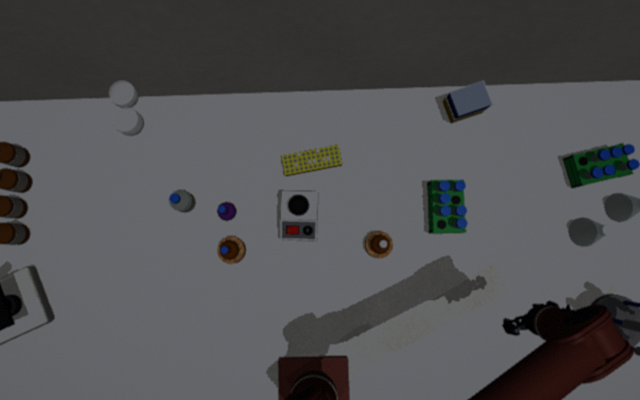

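View pics/side0.png

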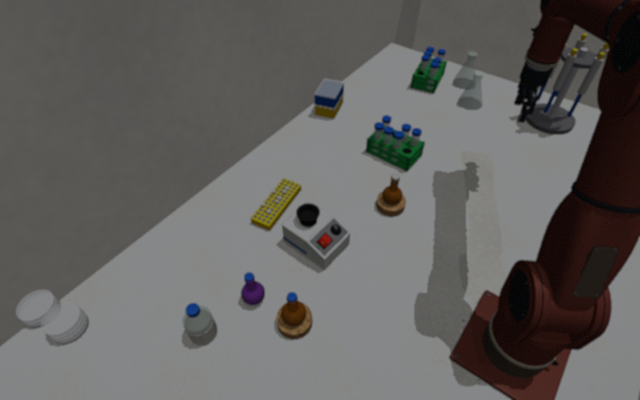

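Candidates: the amber flask with the blue stopper is at top (230,249) / side (294,315). The purple flask is at top (227,211), the amber flask with the white stopper at top (379,243), and the clear bottle with the blue cap at top (181,200). I choose the first and will check it in a close crop.

```bash
python3 - <<'E'
import cv2,numpy as np
t=cv2.imread('pics/top0.png');s=cv2.imread('pics/side0.png')
def c(i,x,y,w,h,k):
    o=cv2.resize(i[y:y+h,x:x+w],None,fx=k,fy=k,interpolation=cv2.INTER_CUBIC); o=np.clip(255*(o/255.)**0.6,0,255).astype('uint8')
    for a in range(0,w,10): cv2.putText(o,str(x+a),(int(a*k),8),0,.3,(0,255,255)); o[:, int(a*k)]=o[:,int(a*k)]//2+60
    for a in range(0,h,10): cv2.putText(o,str(y+a),(0,int(a*k)),0,.3,(0,255,255)); o[int(a*k)]=o[int(a*k)]//2+60
    return o
A=np.hstack([c(t,205,230,50,37,8),c(t,275,185,50,60,8)[:296*2][:296]]) if 0 else None
a=c(t,210,185,112,80,7); cv2.imwrite('pics/ct.png',a)
b=c(s,245,200,110,85,7); b2=b
cv2.imwrite('pics/cs.png',b); cv2.imwrite('pics/cs2.png',c(s,265,280,60,65,8))
E
```

```text
(no output)
```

View pics/ct.png

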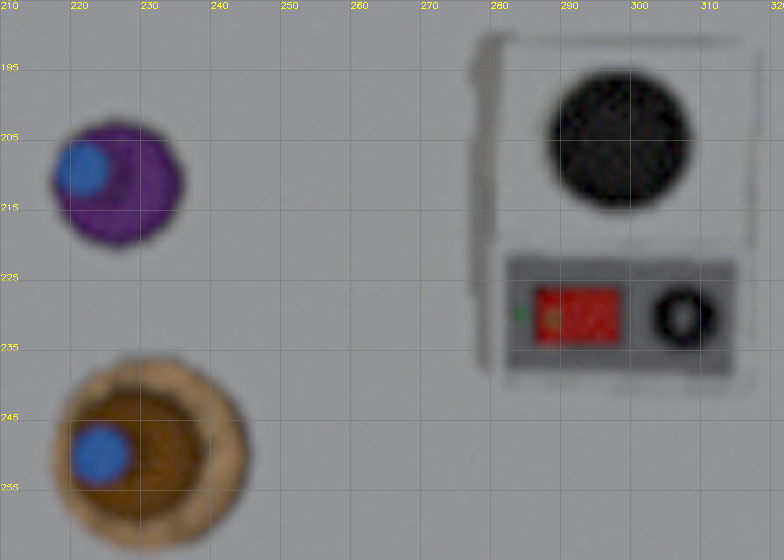

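View pics/cs.png

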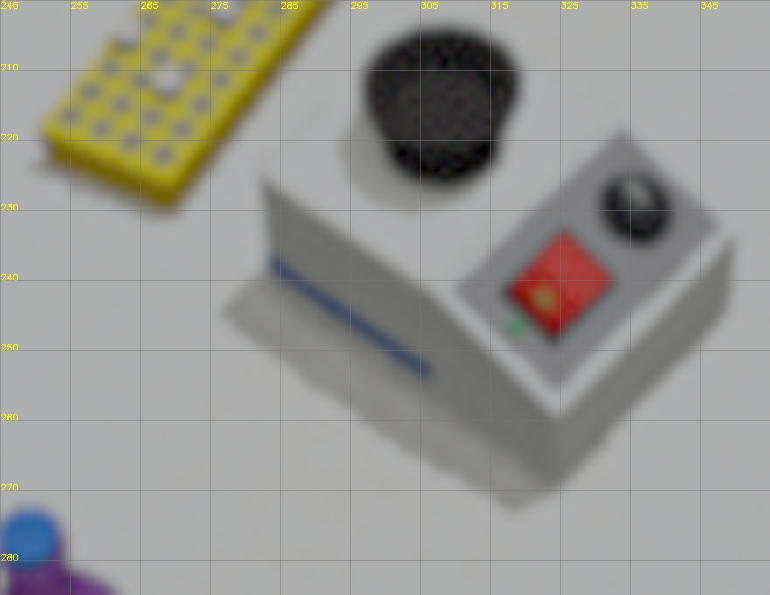

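View pics/cs2.png

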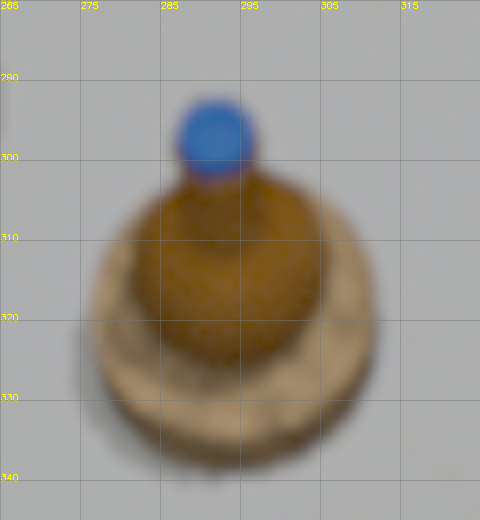

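```bash
cat > m.py <<'E'
from h import *
T=grab('top');S=grab('side')
P={'ball':((229.3,249.3),(293.1,312.9),.053),'stopper':((224.,249.4),(291.6,295.3),.137),'cradle':((298.1,204.6),(307.6,211.7),.126),'dot':((288.4,230.0),(322.1,242.3),.08)}
for n,(a,b,z) in P.items():
    p,r=tri(ray(T,*a),ray(S,*b)); print(n,p.round(4),np.round(r,4),onz(T,*a,z).round(4),onz(S,*b,z).round(4))
# panel / top corners for yaw
for a,z in (((281.7,221.3),.09),((315.4,221.9),.09)): print(onz(T,*a,z).round(4))
E
python3 m.py
```

```text
ball [0.4758 0.2628 0.0471] [0.0001 0.0001] [0.4756 0.2615 0.053 ] [0.4737 0.265  0.053 ]
stopper [0.475  0.2619 0.1345] [0.0003 0.0003] [0.4747 0.2612 0.137 ] [0.4742 0.263  0.137 ]
cradle [0.6093 0.0274 0.1236] [0.0001 0.0001] [0.6089 0.0272 0.126 ] [0.6081 0.029  0.126 ]
dot [0.532  0.0632 0.0806] [0.0004 0.0004] [0.5318 0.0631 0.08  ] [0.5327 0.063  0.08  ]
[0.5601 0.0834 0.09  ]
[ 0.5547 -0.0256  0.09  ]
```

The crops confirm the choice: amber flask with blue stopper (stopper at top (224,249), bulb at side (293,313)). The green dot half of the rocker is at top (288,230). First the rocker, with the fingers shut.

Call:
{"method": "play_rows", "body": {
  "plan": "0.4 0.975 0 0 0 -0.22;0.4 0.975 0 0 0 -0.22;0.4 0.975 0 0 0 -0.22;0.4 0.975 0 0 0 -0.22;0.4 0.975 0 0 0 -0.22;0.4 0.975 0 0 0 -0.22;0.4 0.975 0 0 0 -0.22;0.4 0.975 0 0 0 -0.22;0.4 0.975 0 0 0 -0.22",
  "jaw": -1
}}

```text
clock: 1.32
tcp_pos: [0.4275, -0.2029, 0.2313]
ee_rot: [3.141, 0.0, -0.036]
force: [0.3, -1.3, 0.8]
width: -0.0001
grasp_force: 0.0
```

Call:
{"method": "play_rows", "body": {
  "plan": "0.244 0.677 0 0 0 0;0.244 0.677 0 0 0 0;0.244 0.677 0 0 0 0;0.244 0.677 0 0 0 0;0.244 0.677 0 0 0 0;0.244 0.677 -0.3 0 0 0;0.244 0.677 -0.3 0 0 0;0.244 0.677 -0.3 0 0 0;0.244 0.677 -0.3 0 0 0;0.244 0.677 -0.3 0 0 0"
}}

```text
clock: 2.58
tcp_pos: [0.5273, 0.0684, 0.114]
ee_rot: [-3.141, -0.004, -0.037]
force: [-0.1, 0.4, 0.4]
width: -0.0001
grasp_force: 0.0
```

```bash
python3 - <<'E'
from h import *
T=grab('top');S=grab('side');s=manip.get_state();print(s['tcp_pos'],s['force'])
def c(i,x,y,w,h,k):
    o=cv2.resize(i[y:y+h,x:x+w],None,fx=k,fy=k,interpolation=cv2.INTER_CUBIC); return np.clip(255*(o/255.)**0.6,0,255).astype('uint8')
cv2.imwrite('pics/p5.png',np.hstack([c(S['img'],270,180,90,100,5),c(T['img'],265,190,60,100,5)]))
E
```

```text
[0.52670948 0.06850228 0.11330168] [ 0.18336571  0.01838436 -0.52152344]
```

View pics/p5.png

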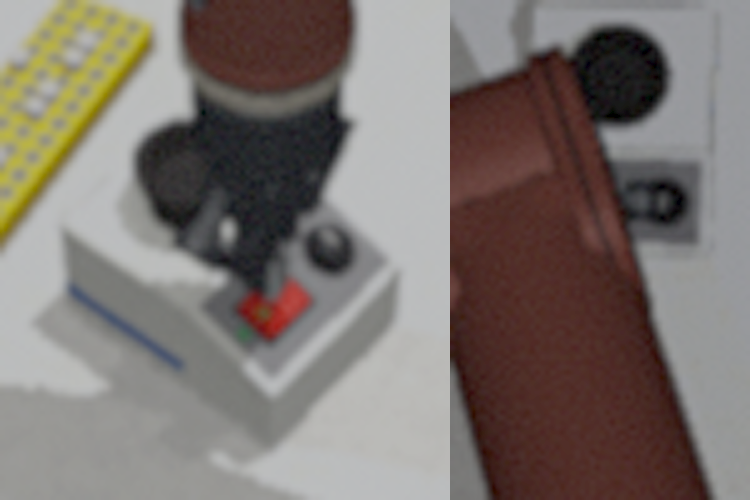

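The shut fingertips hang just above the red rocker (side crop about (270,290)) and clear of the cradle. I'll press down in small steps.

Call:
{"method": "play_rows", "body": {
  "plan": "-0.003 0 -0.05 0 0 0;-0.003 0 -0.075 0 0 0;-0.003 0 -0.075 0 0 0;-0.003 0 -0.075 0 0 0"
}}

```text
clock: 3.18
tcp_pos: [0.5245, 0.0686, 0.0819]
ee_rot: [3.142, -0.0, -0.036]
force: [0.1, 1.0, 0.1]
width: 0.0
grasp_force: 0.0
```

Call:
{"method": "play_rows", "body": {
  "plan": "0 0 -0.005 0 0 0;0 0 -0.01 0 0 0;0 0 -0.01 0 0 0;0 0 -0.01 0 0 0"
}}

```text
clock: 3.68
tcp_pos: [0.5251, 0.0688, 0.0784]
ee_rot: [-3.142, -0.002, -0.036]
force: [-2.2, -1.0, 9.5]
width: -0.0001
grasp_force: 4.8
```

Call:
{"method": "play_rows", "body": {
  "plan": "0 0 -0.0025 0 0 0;0 0 -0.005 0 0 0;0 0 -0.005 0 0 0;0 0 -0.005 0 0 0"
}}

```text
clock: 4.18
tcp_pos: [0.5253, 0.0688, 0.0779]
ee_rot: [3.141, -0.002, -0.036]
force: [-9.2, -2.3, 26.2]
width: 0.0001
grasp_force: 13.5
```

Call:
{"method": "play_rows", "body": {
  "plan": "0 0 0.1 0 0 0;0 0 0.3 0 0 0;0 0 0.3 0 0 0;-0.12 0.4 0.3 0 0 0;-0.12 0.483 0.3 0 0 0;-0.12 0.483 0.3 0 0 0;-0.12 0.483 0.3 0 0 0;-0.12 0.483 0.3 0 0 0;-0.12 0.483 0.3 0 0 0",
  "jaw": -1
}}

```text
clock: 5.3
tcp_pos: [0.477, 0.2598, 0.1948]
ee_rot: [3.141, 0.0, -0.038]
force: [0.5, 0.1, 1.0]
width: 0.0002
grasp_force: 0.0
```

```bash
python3 - <<'E'
from h import *
T=grab('top');S=grab('side');s=manip.get_state();print(s['tcp_pos'],s['force'])
def c(i,x,y,w,h,k):
    o=cv2.resize(i[y:y+h,x:x+w],None,fx=k,fy=k,interpolation=cv2.INTER_CUBIC); return np.clip(255*(o/255.)**0.6,0,255).astype('uint8')
cv2.imwrite('pics/p6.png',np.hstack([c(S['img'],300,220,55,60,7),c(T['img'],275,215,50,60,7)]))
E
```

```text
[0.4769926  0.25993048 0.19504986] [0.2024323  0.37959661 0.27198076]
```

View pics/p6.png

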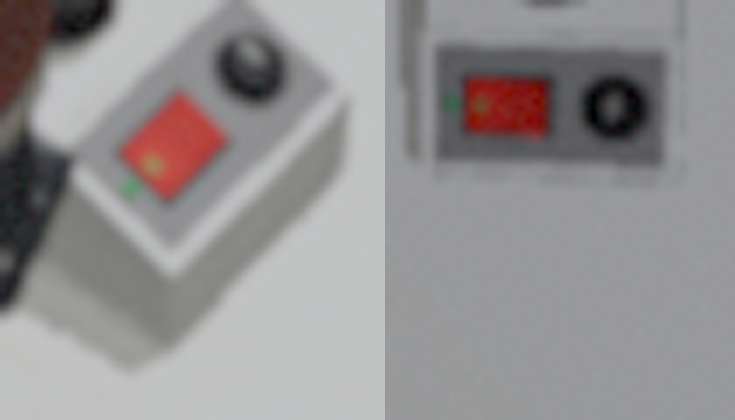

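The rocker's left half is now down: its dot moved about 1 px toward the panel, to side (321,243), and the dark wall at its left edge is gone. Now the flask.

Call:
{"method": "play_rows", "body": {
  "plan": "-0.004 0.006 0 0 0 0;-0.004 0.006 0 0 0 0;-0.004 0.006 0 0 0 0;-0.004 0.006 0 0 0 0;-0.004 0.006 -0.1 0 0 0;-0.004 0.006 -0.2 0 0 0;-0.004 0.006 -0.257 0 0 0;-0.004 0.006 -0.257 0 0 0;-0.004 0.006 -0.257 0 0 0",
  "jaw": 1
}}

```text
clock: 6.52
tcp_pos: [0.4752, 0.2646, 0.0936]
ee_rot: [-3.141, -0.001, -0.036]
force: [0.1, 0.4, 0.1]
width: 0.0854
grasp_force: 0.0
```

Call:
{"method": "play_rows", "body": {
  "plan": "0 0 0 0 0 0;0 0 0 0 0 0;0 0 0 0 0 0;0 0 0 0 0 0;0 0 0 0 0 0;0 0 0 0 0 0;0 0 0 0 0 0",
  "jaw": -1,
  "newtons": 30
}}

```text
clock: 7.4
tcp_pos: [0.4748, 0.2643, 0.0927]
ee_rot: [-3.141, -0.0, -0.036]
force: [0.9, 0.4, 4.2]
width: 0.024
grasp_force: 30.6
```

Call:
{"method": "play_rows", "body": {
  "plan": "0 0 0.05 0 0 0;0 0 0.15 0 0 0;0 0 0.25 0 0 0;0 0 0.4 0 0 0;0 0 0.4 0 0 0;0 0 0.4 0 0 0",
  "newtons": 45
}}

```text
clock: 8.15
tcp_pos: [0.4744, 0.264, 0.2527]
ee_rot: [3.141, -0.0, -0.036]
force: [-0.0, 0.0, -2.0]
width: 0.0241
grasp_force: 44.6
```

```bash
python3 - <<'E'
from h import *
T=grab('top','t7.png');S=grab('side','s7.png');s=manip.get_state();p=s['tcp_pos'];print(p,s['force'],s['width'])
def c(i,x,y,w,h,k):
    o=cv2.resize(i[y:y+h,x:x+w],None,fx=k,fy=k,interpolation=cv2.INTER_CUBIC); return np.clip(255*(o/255.)**0.6,0,255).astype('uint8')
b=p+[0,0,-.0717+.032]; q=proj(S,b); print('expected ball px',q, 'rim radius px',K(S)*.032/np.linalg.norm(b-S['extrinsics'][:3,3]))
x,y=(q-[40,45]).astype(int); print(x,y)
cv2.imwrite('pics/p7.png',c(S['img'],x,y,80,80,7))
E
```

```text
[0.47399785 0.26365914 0.25136709] [-0.18600709 -0.73661053 -2.95313447] 0.02351606678790919
expected ball px [289.62531294 278.59313929] rim radius px 14.194735082156415
249 233
```

View pics/p7.png

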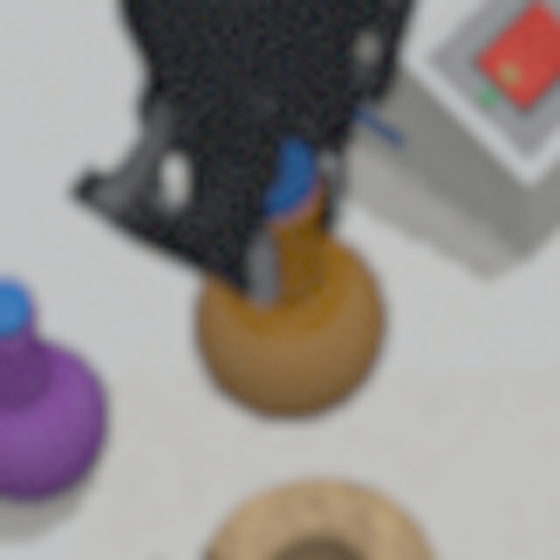

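The flask hangs upright in the grip, and its bulb at side (290,278) matches the prediction. Carrying it over the cradle.

Call:
{"method": "play_rows", "body": {
  "plan": "0.07 -0.12 0 0 0 0;0.15 -0.26 0 0 0 0;0.23 -0.4 0 0 0 0;0.3 -0.52 0 0 0 0;0.3375 -0.59 0 0 0 0;0.3375 -0.59 0 0 0 0;0.3375 -0.59 0 0 0 0;0.3375 -0.59 -0.06 0 0 0;0.3375 -0.59 -0.11 0 0 0;0.3375 -0.59 -0.11 0 0 0"
}}

```text
clock: 9.5
tcp_pos: [0.6082, 0.0289, 0.2065]
ee_rot: [3.141, 0.004, -0.035]
force: [0.8, -0.3, -1.6]
width: 0.0237
grasp_force: 44.6
```

```bash
python3 - <<'E'
from h import *
T=grab('top');S=grab('side');s=manip.get_state();p=s['tcp_pos'];print(p,s['force'],s['width'])
def c(i,x,y,w,h,k):
    o=cv2.resize(i[y:y+h,x:x+w],None,fx=k,fy=k,interpolation=cv2.INTER_CUBIC); return np.clip(255*(o/255.)**0.6,0,255).astype('uint8')
for n,b in(('ball',p+[0,0,-.0717+.032]),('cradle',[.609,.0275,.126])): print(n,proj(S,b),proj(T,b))
cv2.imwrite('pics/p8.png',np.hstack([c(S['img'],270,170,80,80,6),c(T['img'],275,180,50,80,6)]))
E
```

```text
[0.6096225  0.0286838  0.20882162] [-0.92643333 -0.81383291 -1.71565943] 0.023922171559281898
ball [306.81199143 201.05088059] [296.93057273 202.9281993 ]
cradle [307.67402395 211.21506868] [298.01409497 204.57682213]
```

View pics/p8.png

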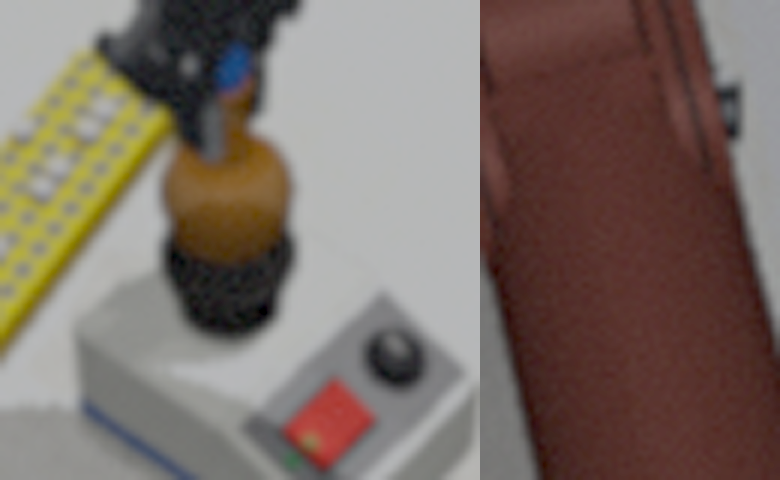

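The bulb is centred over the black cup (side crop x 228 against 231), with about a 1 mm error. Lowering it step by step.

Call:
{"method": "play_rows", "body": {
  "plan": "-0.001 -0.003 -0.02 0 0 0;-0.001 -0.003 -0.04 0 0 0;-0.001 -0.003 -0.045 0 0 0;-0.001 -0.003 -0.045 0 0 0;-0.001 -0.003 -0.045 0 0 0"
}}

```text
clock: 10.22
tcp_pos: [0.6094, 0.027, 0.1908]
ee_rot: [-3.141, -0.0, -0.036]
force: [0.6, 0.1, -1.8]
width: 0.0238
grasp_force: 44.6
```

Call:
{"method": "play_rows", "body": {
  "plan": "0 0 -0.004 0 0 0;0 0 -0.008 0 0 0;0 0 -0.008 0 0 0;0 0 -0.008 0 0 0"
}}

```text
clock: 10.72
tcp_pos: [0.6095, 0.0273, 0.1878]
ee_rot: [-3.141, -0.001, -0.036]
force: [-0.3, 1.1, 3.3]
width: 0.0239
grasp_force: 44.9
```

Call:
{"method": "play_rows", "body": {
  "plan": "0 0 -0.005 0 0 0;0 0 -0.01 0 0 0;0 0 -0.01 0 0 0;0 0 -0.01 0 0 0;0 0 -0.01 0 0 0"
}}

```text
clock: 11.35
tcp_pos: [0.6095, 0.0273, 0.1836]
ee_rot: [-3.141, -0.001, -0.036]
force: [-0.6, 1.8, 5.8]
width: 0.024
grasp_force: 45.1
```

Call:
{"method": "play_rows", "body": {
  "plan": "0 0 -0.0025 0 0 0;0 0 -0.005 0 0 0;0 0 -0.005 0 0 0;0 0 -0.005 0 0 0"
}}

```text
clock: 11.85
tcp_pos: [0.6096, 0.0273, 0.1818]
ee_rot: [-3.141, -0.001, -0.036]
force: [-1.1, 2.6, 6.2]
width: 0.0238
grasp_force: 45.3
```

Call:
{"method": "play_rows", "body": {
  "plan": "0 0 -0.0025 0 0 0;0 0 -0.004 0 0 0;0 0 -0.004 0 0 0;0 0 -0.004 0 0 0"
}}

```text
clock: 12.35
tcp_pos: [0.6096, 0.0273, 0.1804]
ee_rot: [-3.141, -0.001, -0.036]
force: [-1.2, 1.6, 7.9]
width: 0.0239
grasp_force: 45.5
```

```bash
cat > av.py <<'E'
from h import *
F=[];P=[]
for i in range(16):
    S=grab('side'); s=manip.get_state(); F.append(s['force']);P.append(s['tcp_pos'])
print(s['clock'],np.mean(F,0).round(2),np.std(F,0).round(2),np.mean(P,0).round(4))
p=np.mean(P,0)
def c(i,x,y,w,h,k):
    o=cv2.resize(i[y:y+h,x:x+w],None,fx=k,fy=k,interpolation=cv2.INTER_CUBIC); return np.clip(255*(o/255.)**0.6,0,255).astype('uint8')
cv2.imwrite('pics/p9.png',c(S['img'],270,170,80,80,7))
E
python3 av.py
```

```text
13.15 [-1.38  1.56  7.85] [0.49 0.44 0.41] [0.6096 0.0273 0.1804]
```

Call:
{"method": "play_rows", "body": {
  "plan": "0 0 -0.002 0 0 0;0 0 -0.002 0 0 0;0 0 -0.002 0 0 0;0 0 -0.002 0 0 0;0 0 -0.002 0 0 0;0 0 -0.002 0 0 0;0 0 -0.002 0 0 0;0 0 -0.002 0 0 0;0 0 -0.002 0 0 0;0 0 -0.002 0 0 0"
}}

```text
clock: 14.4
tcp_pos: [0.6097, 0.0273, 0.1796]
ee_rot: [-3.141, -0.001, -0.036]
force: [-1.8, 1.8, 7.8]
width: 0.024
grasp_force: 45.6
```

```bash
python3 av.py
```

```text
15.2 [-1.33  1.96  8.27] [0.31 0.45 0.52] [0.6097 0.0273 0.1797]
```

View pics/p9.png

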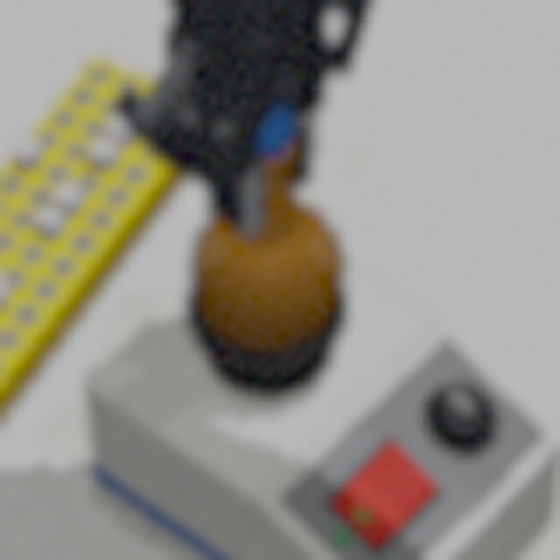

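The flask sits upright in the sunken cradle (bulb at crop (268,280)), and the rocker is still down. The force puts the cradle at about 7.8 mm of travel. I'll hold it there.

Call:
{"method": "play_rows", "body": {
  "plan": "0 0 0 0 0 0;0 0 0 0 0 0;0 0 0 0 0 0;0 0 0 0 0 0;0 0 0 0 0 0;0 0 0 0 0 0;0 0 0 0 0 0;0 0 0 0 0 0;0 0 0 0 0 0;0 0 0 0 0 0"
}}

```text
clock: 16.45
tcp_pos: [0.6097, 0.0273, 0.1797]
ee_rot: [-3.141, -0.001, -0.036]
force: [-1.8, 1.6, 8.2]
width: 0.0236
grasp_force: 45.6
```

Call:
{"method": "play_rows", "body": {
  "plan": "0 0 0 0 0 0;0 0 0 0 0 0;0 0 0 0 0 0;0 0 0 0 0 0;0 0 0 0 0 0;0 0 0 0 0 0;0 0 0 0 0 0;0 0 0 0 0 0;0 0 0 0 0 0;0 0 0 0 0 0"
}}

```text
clock: 17.7
tcp_pos: [0.6096, 0.0273, 0.1796]
ee_rot: [-3.141, -0.001, -0.036]
force: [-1.5, 1.6, 8.4]
width: 0.0239
grasp_force: 45.6
```

Call:
{"method": "play_rows", "body": {
  "plan": "0 0 0 0 0 0;0 0 0 0 0 0;0 0 0 0 0 0;0 0 0 0 0 0;0 0 0 0 0 0;0 0 0 0 0 0;0 0 0 0 0 0;0 0 0 0 0 0;0 0 0 0 0 0;0 0 0 0 0 0"
}}

```text
clock: 18.95
tcp_pos: [0.6097, 0.0273, 0.1797]
ee_rot: [-3.141, -0.001, -0.036]
force: [-1.9, 1.9, 8.6]
width: 0.0239
grasp_force: 45.6
```

```bash
python3 -c "
from plant import manip
s=manip.get_state();print(s['clock'],s['tcp_pos'],s['force']);print(manip.finish_job())"
```

```text
18.95 [0.60965573 0.02728607 0.17967882] [-1.93684541  1.86107626  8.55526165]
the job is handed in; nothing more can be done
None
```

The job is handed in at 19 s: the rocker is in touch mode, and the blue-stoppered flask is still gripped and pressed in the cradle, held for over 5 s at about 8 mm of its 12 mm travel (estimated from force and height, not read directly).

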